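# Put the light-sensitive reagent away in its light-proof pot

### The job

The reagent in the blue-capped bottle must not stand in the light: put that bottle upright into the green metal pot, right down to the bottom, then put the pot's lid over it so that it sits level and fully down on the pot's shoulder. Set both down rather than dropping them, do not tip the bottle over, and let go of everything at the end.

Things in the scene. Friction and masses are not known exactly. Their poses are not given: they have to be found in the camera images.
- bottle_mid (a point): Small white plastic bottle with a knurled blue screw cap, loose, standing among like bottles with red, yellow and white caps. Body 40 mm in diameter, 70 mm high; cap 26 mm in diameter, from 69 to 87 mm (its top); 50 to 100 g. Grasp it by the cap. The point is on the axis, 43.5 mm above its underside, so 34.5 mm below the middle of the cap; z up along the axis.
- pot: Thick green metal pot, fixed. Origin: centre of its underside, z up. Body 90 mm in diameter with a flat shoulder at z = 45 mm; on it a collar, 66 mm outer diameter, up to the mouth at z = 58 mm. Round bore 56 mm in diameter down to a flat floor at z = 8 mm: it holds one bottle with 8 mm to spare all round, whose top then stands 37 mm above the mouth.
- lid_knob (a point): Loose green lid, 0.1 to 0.16 kg, standing right way up: inverted cup 86 mm in diameter, 60 mm high (inside 78 mm and 55 mm), with a black knob 28 mm in diameter on top, 64 to 88 mm above its lower edge. The point is in the knob, on the axis, 75 mm above the lower edge; z up. It goes over the pot's collar with 6 mm to spare; seated on the shoulder, the point is 120 mm above the pot's underside.
Not all that is in view belongs to the job. Leave any turquoise look-alike of the part that bears bottle_mid alone. Leave any purple look-alike of the part that bears lid_knob alone.

How it is judged (in metres and radians):
On the way, in this order (a step that is already met when the one before it is completed fails the run):
1. the blue-capped bottle stands upright on the floor of the pot (horizontal distance between bottle_mid and pot below 0.012 m and z of bottle_mid in the frame of pot between 0.046 and 0.057 m and angle between bottle_mid's own z axis and vertical below 0.17 rad), for 0.2 s.
2. the lid sits on the pot's shoulder over the bottle (all of step 1 and horizontal distance between lid_knob and pot below 0.014 m and z of lid_knob in the frame of pot between 0.112 and 0.126 m and angle between lid_knob's own z axis and vertical below 0.12 rad), for 0.2 s.
At the end, for the whole second after the job is handed in: The blue-capped bottle stands in the pot, its centre within 12 mm of the pot's axis and 46 to 57 mm above the pot's underside, tilted less than 0.17 rad; the lid's knob is within 14 mm of the pot's axis, 112 to 126 mm above the pot's underside, the lid tilted less than 0.12 rad (all of step 2); the robot touches nothing.
It fails at once if the bottle is tipped over (more than 0.7 rad) (angle between bottle_mid's own z axis and vertical above 0.7 rad).
It fails at once if the bottle is dropped into the pot (over 0.8 m/s at the pot) (horizontal distance between bottle_mid and pot below 0.03 m and linear speed of blue_bottle above 0.8 m/s).
It fails at once if the lid is dropped onto the pot (over 0.8 m/s at the pot) (horizontal distance between lid_knob and pot below 0.03 m and linear speed of lid above 0.8 m/s).
It also fails if it takes over 56 s, if anything falls off the work surface, if the arm or the gripper's body presses on something with over 40 N, if the wrist force passes 120 N, or if a joint passes its speed limit or range.

### The arm

A 6-joint arm with a two-finger parallel gripper is mounted at the origin on a cart in front of the work surface, level with it; the furniture and walls round the work are solid. World frame = base frame: x ahead of the robot, y to its left, z up, the work surface at z = 0. Lengths are in mm, angles in degrees, forces in N, time in s.
With the tool pointing down it reaches from about 350 to 875 mm from the base axis. Payload 15.5 kg.
Tool frame: the origin (TCP) lies midway between the tips of the shut fingers; the grasp point (between the pads) lies 19 mm behind it; z points along the fingers, y is the direction in which the jaws open and shut (so a half turn about z gives the same grasp; the last joint's range is limited). The gripper opens to 85 mm and grips with 20 to 120 N. Pads are 22 mm wide; open, the fingers measure 114 mm over their backs; the gripper's body (76 mm by 85 mm) begins 54 mm behind the grasp point. The pads swing forward as they close: fully open they stand 13 mm farther back than shut.
Start: joints at [71.82, 28.281, 77.091, -0, 74.628, -5.472], TCP at [137.486, 609.692, 193.277] pointing down, gripper open.
Joint ranges: [-166.48, 166.48], [-47.26, 123.95], [12.59, 153.08], [-70.14, 250.14], [6.76, 159.57], [-176.63, 176.63]. Speed limits (degrees/s): [108.29, 108.29, 147.25, 172.46, 172.46, 172.46].

### API

Orientations are given as a 3x3 rotation matrix whose columns are the frame's x, y, z axes.
In Python, from station import state, read_camera, finish_job gives the robot as it stands.
- The arm moves only by the tool jog_arm, never from a script. Its argument "rows" is a list of rows, each a list of 2 entries, a list of its own where there are three numbers: the shift along the world's x, y, z in cm, then the turn, a rotation vector about the world's x, y, z in units of 5 degrees (1.0 is 5 degrees). In form: [[[dx, dy, dz], [rx, ry, rz]], ...]. A call has exactly 10 rows; each row is the pose to reach, as a shift and turn from the pose commanded when the call began; what a row does not reach only later rows make up. A row lasts 1/12 s, in which the tool goes at most 41.7 mm and 7.16 degrees, less where a joint would pass 70% of its speed; a pose out of reach is approached as far as the arm can. A call with a gripper value outside its range is refused whole. "grip" is the opening, from 0 (shut) to 1 (fully open), set as the call begins (left out, the last holds). The fingers move at their own pace and stop on an object; "force" is the grip in N (left out, the last holds). Time passes only in rows, so rows that repeat a pose let the fingers close, or fill a call up. It gives the time, the measured TCP pose, the force and the opening at its end, in the units of the state.
- state(): the state, without advancing time (a new reading comes with each control period).
- read_camera(name): name is "scene" or "top"; returns a dict with "pixels" (480x640x3 uint8, red, green, blue), "intrinsics" (3x3 intrinsics, pixels), "distortion" ([k1, k2, p1, p2, k3] as OpenCV has them; the pictures are not rectified), "rvec" (rotation vector, rad) and "tvec" (3), from world to camera coordinates, as OpenCV has them. Camera axes: x right, y down, z forward; pixel columns grow to the right and rows downward; lengths in mm; the calibration is good to about 2 mm. A picture is of the moment at which its call begins. There is no depth.
- finish_job(): hands the job in, once; it reports no verdict.
The state is a dict: "t": time; "q": joint angles; "joint_velocities": joint speeds; "joint_efforts": joint torques, N m; "ee_pos": TCP position; "eef_rot": TCP orientation; "wrist_force": force on the tool from outside, world axes, zero at the start; "wrist_torque": the same for the moment, N m; "width": opening from 0.0 (shut) to 1.0 (fully open).
Only numpy, scipy, OpenCV 4.12 (cv2) and the standard library are available. Lean on these libraries where they do the work, as an engineer would, in place of code of your own. Each camera call takes 0.05 s, during which the arm holds its last target.

## Working session

There is one attempt and no reset: what is moved stays moved. The work goes in short steps, Python scripts to look and compute and a tool call to move; the robot and the scene stay as the last step left them, time stands still between calls to the robot, and variables do not carry over. Pictures are saved under pics/ and viewed, and the job is handed in when it is done.

Besides the shell and the picture viewer there is one more tool, called after "Call:" as name(argument=value, ...) on one line, values as JSON. jog_arm: Moves the arm, as the interface text tells. Its arguments: {"type":"object","properties":{"rows":{"type":"array","items":{"type":"array"}},"grip":{"type":"number"},"force":{"type":"number"}},"required":["rows"]}

```bash
mkdir -p pics; ls; python3 - <<'E'
from station import state, read_camera
import cv2
s=state();print(s['t'],s['ee_pos'],s['eef_rot'],s['width'])
for n in('scene','top'):
    c=read_camera(n);cv2.imwrite(f'pics/{n}0.png',c['pixels'][:,:,::-1])
    print(n,c['intrinsics'],c['distortion'],c['rvec'],c['tvec'])
E
```

```text
pics
0.0 [137.33376699 609.30269081 192.68858314] [[-9.75515769e-01  2.19929132e-01 -4.00310379e-04]
 [ 2.19929459e-01  9.75515055e-01 -1.18788965e-03]
 [ 1.29257261e-04 -1.24684513e-03 -9.99999214e-01]] 1.000838167954493
scene [[525.49236727   0.         318.14476825]
 [  0.         525.49236727 232.90105259]
 [  0.           0.           1.        ]] [-0.0322515  0.         0.         0.         0.       ] [ 2.05798664 -0.79704343  0.39452455] [-377.56047404  255.07825682  627.94521255]
top [[434.39884411   0.         323.38834582]
 [  0.         434.39884411 234.97621848]
 [  0.           0.           1.        ]] [-0.04900563  0.          0.          0.          0.        ] [ 2.16088923 -2.22508464  0.08604495] [ -3.03426906 519.31865753 891.15736599]
```

View pics/scene0.png

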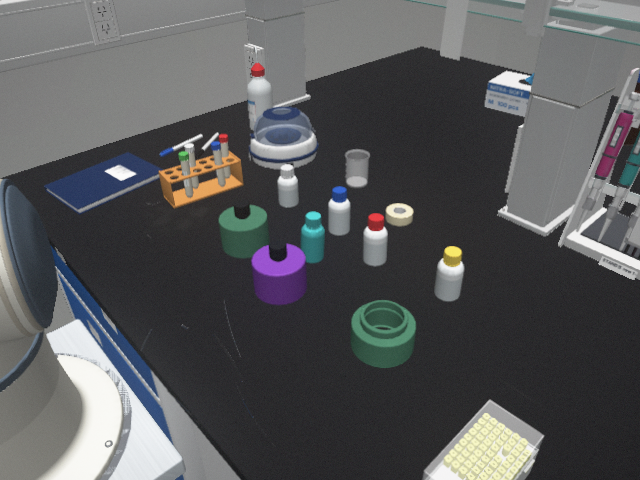

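View pics/top0.png

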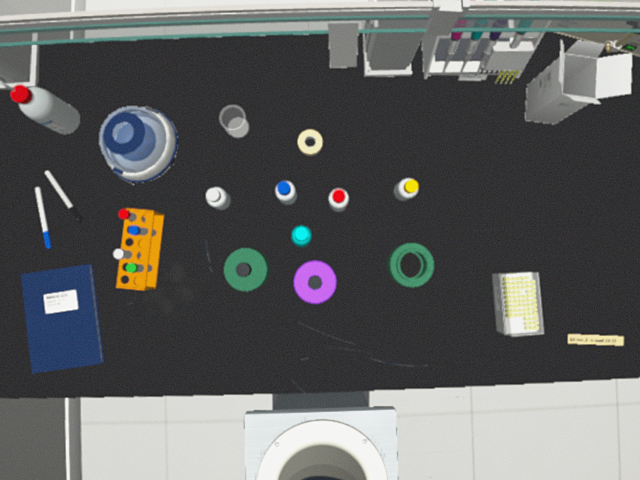

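Candidates for the bottle: blue cap, top (285,188) and scene (340,195). The others are turquoise (301,235), red (339,198), yellow (409,187) and white (217,197) in the top view. I choose blue.
Candidates for the lid: green with black knob, top (245,269) and scene (243,210), or purple (315,282). I choose green. The pot is at top (411,264) and scene (383,333).

```bash
cat > h.py <<'E'
import numpy as np,cv2
from station import state, read_camera
def cam(n):
    c=read_camera(n);c['R']=cv2.Rodrigues(np.array(c['rvec'],float))[0];c['t']=np.array(c['tvec'],float).ravel();c['C']=-c['R'].T@c['t'];c['hsv']=cv2.cvtColor(c['pixels'],cv2.COLOR_RGB2HSV);return c
def ray(c,p):
    u=cv2.undistortPoints(np.array([[p]],float),np.array(c['intrinsics'],float),np.array(c['distortion'],float)).ravel()
    d=c['R'].T@np.array([u[0],u[1],1]);return d/np.linalg.norm(d)
def plane(c,p,z):
    d=ray(c,p);return c['C']+d*(z-c['C'][2])/d[2]
def tri(c1,p1,c2,p2):
    d1,d2=ray(c1,p1),ray(c2,p2)
    A=np.stack([d1,-d2],1);s=np.linalg.lstsq(A,c2['C']-c1['C'],rcond=None)[0]
    a=c1['C']+s[0]*d1;b=c2['C']+s[1]*d2
    return (a+b)/2,np.linalg.norm(a-b)
def proj(c,P):
    return cv2.projectPoints(np.array([P],float),np.array(c['rvec'],float),np.array(c['tvec'],float),np.array(c['intrinsics'],float),np.array(c['distortion'],float))[0].ravel()
def mask(c,lo,hi,box):
    m=cv2.inRange(c['hsv'],np.array(lo),np.array(hi));k=np.zeros_like(m);x0,y0,x1,y1=box;k[y0:y1,x0:x1]=m[y0:y1,x0:x1]
    n,l,st,ce=cv2.connectedComponentsWithStats(k)
    i=1+np.argmax(st[1:,4]);return (l==i).astype(np.uint8)*255,st[i],ce[i]
E
python3 - <<'E'
from h import *
s,t=cam('scene'),cam('top')
print('cams',s['C'],t['C'])
ms,ss,cs=mask(s,(105,120,60),(125,255,255),(320,180,360,210))
mt,st,ct=mask(t,(105,120,60),(125,255,255),(270,175,300,200))
print('cap',ss,cs,st,ct,tri(s,cs,t,ct))
ms,ss,cs=mask(s,(0,0,0),(180,255,45),(228,195,256,217))
mt,st2,ct2=mask(t,(0,0,0),(180,90,80),(230,255,260,285))
print('knob',ss,cs,st2,ct2,tri(s,cs,t,ct2))
for n,c,b in(('s',s,(340,290,430,370)),('t',t,(380,235,440,295)),('slid',s,(210,200,275,260)),('tlid',t,(215,240,275,300))):
    m,a,ce=mask(c,(60,60,30),(95,255,255),b);cs_=cv2.findContours(m,cv2.RETR_CCOMP,cv2.CHAIN_APPROX_NONE)[0]
    for q in cs_:
        if len(q)>25: print(n,len(q),cv2.boundingRect(q),cv2.fitEllipse(q))
# crops
def crop(c,x,y,w=40,h=30,k=5): return cv2.resize(c['pixels'][y-h:y+h,x-w:x+w,::-1],None,fx=k,fy=k,interpolation=cv2.INTER_NEAREST)
a=np.vstack([np.hstack([crop(s,340,205),crop(t,285,190)]),np.hstack([crop(s,243,220),crop(s,383,333)])])
cv2.imwrite('pics/crop0.png',a)
E
```

```text
cams [  41.71483603 -533.22864982  562.0134323 ] [458.71316263  -6.60140773 923.79715396]
cap [332 186  15  16 213] [338.92957746 193.23474178] [278 181  12  14 135] [283.40740741 187.46666667] (array([611.10265992,  58.30137438,  77.10781247]), np.float64(0.34001968687010975))
knob [233 203  17  14 155] [241.59354839 210.78064516] [237 263  14  13 118] [243.03389831 269.38983051] (array([453.38405888, 141.18874207,  70.09351426]), np.float64(2.1718569543605435))
s 199 (350, 300, 66, 68) ((382.4927673339844, 333.4790344238281), (66.63987731933594, 68.7490463256836), 164.20689392089844)
t 132 (387, 242, 48, 46) ((410.5913391113281, 264.5804443359375), (44.9293098449707, 47.0379524230957), 97.73298645019531)
t 62 (400, 252, 21, 26) ((409.9949951171875, 264.6617736816406), (20.265098571777344, 24.410053253173828), 177.71485900878906)
slid 178 (218, 205, 52, 53) ((243.33995056152344, 231.20748901367188), (50.514888763427734, 52.94546127319336), 43.859046936035156)
tlid 129 (223, 247, 47, 45) ((245.99453735351562, 269.0443420410156), (43.70143508911133, 46.00923538208008), 83.14358520507812)
tlid 41 (235, 262, 17, 15) ((243.07090759277344, 269.1623840332031), (14.080801963806152, 15.257146835327148), 80.83796691894531)
```

View pics/crop0.png

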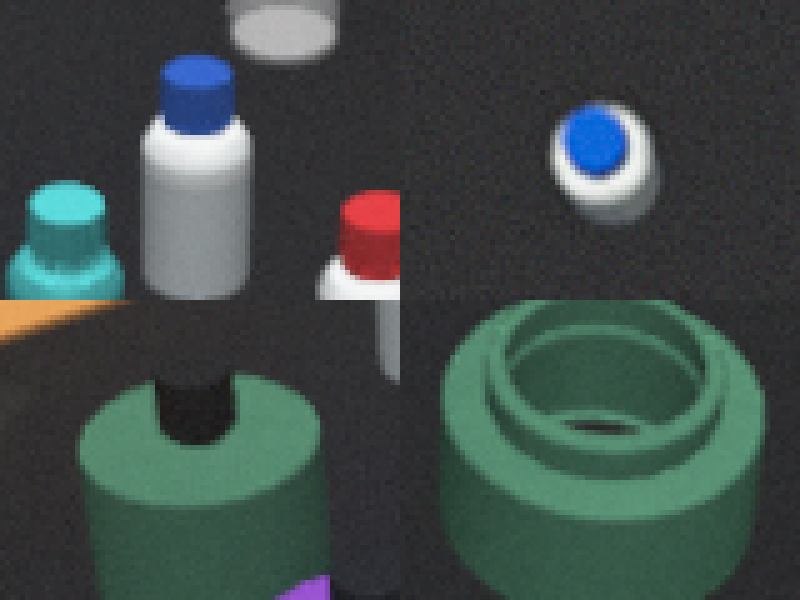

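The crops show the blue cap on a white bottle (scene (339,193)), the green lid with its black knob, and the open pot. I'll refine using the bright top faces (cap disc, lid disc, pot shoulder) in both views.

```bash
python3 - <<'E'
from h import *
s,t=cam('scene'),cam('top')
for n,c,x,y in(('cap s',s,339,188),('cap t',t,284,187),('lid s',s,232,225),('lid t',t,232,269),('pot s',s,383,357),('pot t',t,393,264)):
    print(n,c['hsv'][y,x],c['hsv'][y+(10 if 's'==n[-1] else 0),x])
def disc(c,lo,hi,box,n):
    m,a,ce=mask(c,lo,hi,box); q=max(cv2.findContours(m,cv2.RETR_EXTERNAL,cv2.CHAIN_APPROX_NONE)[0],key=len)
    e=cv2.fitEllipse(cv2.convexHull(q)); print(n,a,ce.round(1),np.round(e[0],2),np.round(e[1],1)); return e[0],q
for n,z,D,lo,hiB,bs,bt,vs,vt in(('cap',87,26,(100,100),(128,255),(320,180,360,215),(270,175,300,200),175,175),('lid',60,86,(60,50),(95,255),(210,195,280,262),(215,240,275,300),105,105),('pot',45,90,(60,50),(95,255),(340,290,430,370),(380,235,440,295),105,105)):
    es,qs=disc(s,(*lo,vs),(*hiB,255),bs,n+' s');et,qt=disc(t,(*lo,vt),(*hiB,255),bt,n+' t')
    p,g=tri(s,es,t,et);print(n,'tri',p.round(1),'gap',round(g,1),'plane',plane(s,es,z).round(1),plane(t,et,z).round(1))
    for c,q in((s,qs),(t,qt)):
        h=cv2.convexHull(q)[:,0];P=np.array([plane(c,x,z)[:2] for x in h],np.float32)
        print('   circle on plane',np.round(cv2.minEnclosingCircle(P)[0],1),'D',round(2*cv2.minEnclosingCircle(P)[1],1),'ell',np.round(cv2.fitEllipse(P)[0],1),np.round(cv2.fitEllipse(P)[1],1))
E
```

```text
cap s [111 181 210] [111 175 125]
cap t [106 244 216] [106 244 216]
lid s [ 74  95 140] [75 88 87]
lid t [ 74 122 146] [ 74 122 146]
pot s [75 95 91] [ 75 103  87]
pot t [ 75 132 147] [ 75 132 147]
cap s [333 187  13   6  60] [339.1 189.2] [339.19 189.13] [ 5.8 12.5]
cap t [277 181  13  13 126] [283.1 187.1] [283.07 187.07] [12.1 12.7]
cap tri [610.7  57.9  85.9] gap 1.3 plane [609.9  56.3  87. ] [610.   58.3  87. ]
   circle on plane [610.1  56.9] D 22.6 ell [610.   56.3] [20.5 22.6]
   circle on plane [610.1  58.4] D 25.0 ell [610.   58.3] [23.4 24.9]
lid s [219 205  48  27 794] [242.6 219.3] [242.46 217.68] [26.2 48.1]
lid t [ 224  248   43   44 1274] [245.2 269.1] [244.99 269.19] [42.5 43.1]
lid tri [453.2 139.9  56.3] gap 1.3 plane [450.7 134.5  60. ] [452.7 139.7  60. ]
   circle on plane [452.1 135.6] D 85.8 ell [451.7 135.8] [83.6 85.1]
   circle on plane [452.5 139.9] D 86.1 ell [452.8 139.7] [84.4 85.2]
pot s [ 352  300   64   48 1346] [383.4 326.9] [383.35 323.63] [46.5 64. ]
pot t [ 390  243   44   44 1039] [411.2 264.6] [411.52 264.57] [43.6 44.3]
pot tri [ 452.5 -196.1   41.2] gap 1.7 plane [ 450.2 -199.1   45. ] [ 451.9 -194.7   45. ]
   circle on plane [ 452.9 -198. ] D 91.9 ell [ 451.7 -197.4] [87.4 90.9]
   circle on plane [ 452.  -194.7] D 90.0 ell [ 452.  -194.8] [89.2 89.6]
```

Call:
jog_arm(rows=[[[0,0,3],[0,0,0]],[[0,0,6],[0,0,0]],[[2.5,-2.9,8],[0,0,0]],[[5,-5.8,8],[0,0,0]],[[7.5,-8.7,8],[0,0,0]],[[10,-11.6,8],[0,0,0]],[[12.5,-14.5,8],[0,0,0]],[[15,-17.4,8],[0,0,0]],[[17.5,-20.3,8],[0,0,0]],[[20,-23.2,8],[0,0,0]]], grip=1, force=40)

```text
t: 1.13
ee_pos: [338.3, 376.1, 273.4]
eef_rot: [[-0.976, 0.22, 0.0], [0.22, 0.976, 0.0], [-0.0, 0.0, -1.0]]
wrist_force: [0.8, 0.1, 0.9]
width: 0.999
```

Call:
jog_arm(rows=[[[2.5,-2.9,0],[0,0,0]],[[5,-5.9,0],[0,0,0]],[[7.5,-8.8,0],[0,0,0]],[[10,-11.8,0],[0,0,0]],[[12.5,-14.7,0],[0,0,0]],[[15,-17.6,0],[0,0,0]],[[17.5,-20.6,0],[0,0,0]],[[20,-23.5,0],[0,0,0]],[[22.5,-26.4,0],[0,0,0]],[[24.8,-29.2,0],[0,0,0]]])

```text
t: 1.97
ee_pos: [586.6, 83.8, 273.3]
eef_rot: [[-0.975, 0.22, 0.0], [0.22, 0.975, 0.0], [-0.0, 0.0, -1.0]]
wrist_force: [1.5, -0.4, 0.6]
width: 1.0
```

Call:
jog_arm(rows=[[[1.2,-1.4,-2],[0,0,0]],[[2.45,-2.8,-4],[0,0,0]],[[2.45,-2.8,-6],[0,0,0]],[[2.45,-2.8,-8],[0,0,0]],[[2.45,-2.8,-10],[0,0,0]],[[2.45,-2.8,-11],[0,0,0]],[[2.45,-2.8,-12],[0,0,0]],[[2.45,-2.8,-12],[0,0,0]],[[2.45,-2.8,-12],[0,0,0]],[[2.45,-2.8,-12],[0,0,0]]])

```text
t: 2.8
ee_pos: [610.6, 57.7, 154.4]
eef_rot: [[-0.976, 0.22, 0.002], [0.22, 0.976, -0.0], [-0.002, 0.0, -1.0]]
wrist_force: [0.1, -0.0, 0.5]
width: 1.001
```

```bash
python3 - <<'E'
from h import *
s,t=cam('scene'),cam('top')
st=state();print(st['t'],st['ee_pos'],st['q'])
x,y=338,170;a=cv2.resize(s['pixels'][y-60:y+60,x-80:x+80,::-1],None,fx=5,fy=5)
cv2.imwrite('pics/pre_s.png',a)
cv2.imwrite('pics/pre_t.png',t['pixels'][:,:,::-1])
E
```

```text
2.9 [610.59717171  57.76772935 154.37483201] [-1.71374533e-01  2.94752415e+01  8.16434231e+01 -1.02167905e-03
  6.87792731e+01 -7.74722374e+01]
```

View pics/pre_s.png

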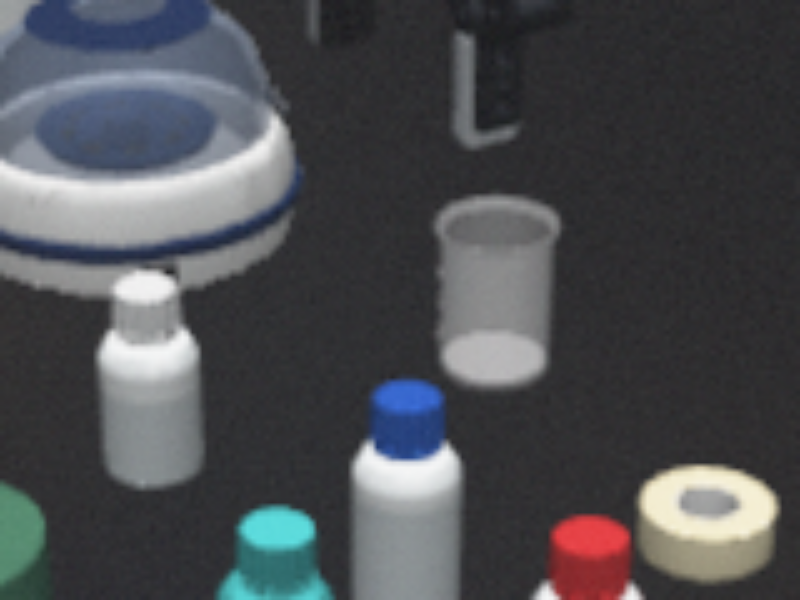

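View pics/pre_t.png

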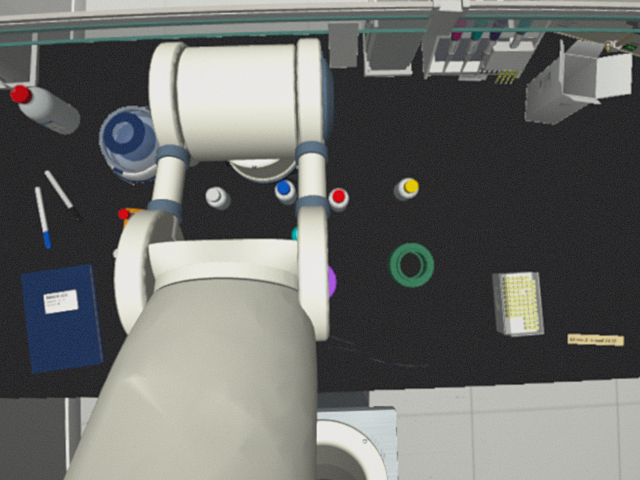

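```bash
python3 - <<'E'
from h import *
s,t=cam('scene'),cam('top')
j=np.array([.22,.976,0])
for z in(154,167,200):
  for k in(-42.5,-57,0,42.5):
    P=np.array([610.6,57.8,z])+k*j; print(z,k,proj(s,P).round(),proj(t,P).round())
a=s['pixels'][20:200,220:460,::-1];cv2.imwrite('pics/pre_s2.png',cv2.resize(a,None,fx=3.3,fy=3.3))
E
```

```text
154 -42.5 [352. 165.] [304. 185.]
154 -57 [357. 168.] [312. 186.]
154 0 [339. 155.] [280. 180.]
154 42.5 [327. 146.] [257. 176.]
167 -42.5 [352. 158.] [303. 183.]
167 -57 [357. 161.] [311. 185.]
167 0 [339. 148.] [280. 179.]
167 42.5 [327. 139.] [256. 174.]
200 -42.5 [353. 139.] [303. 180.]
200 -57 [358. 143.] [311. 181.]
200 0 [339. 130.] [278. 175.]
200 42.5 [327. 122.] [253. 170.]
```

View pics/pre_s2.png

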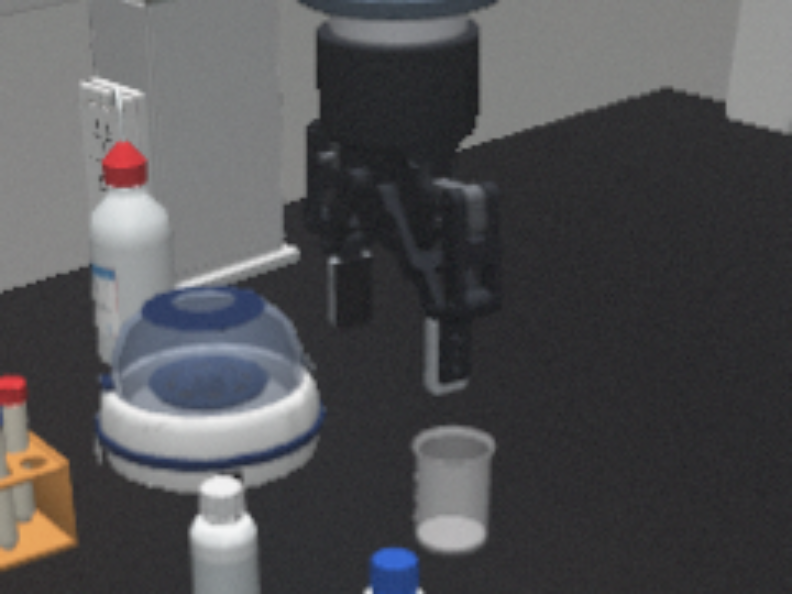

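```bash
python3 - <<'E'
from h import *
s,t=cam('scene'),cam('top')
for z in (167,180,200):print(plane(s,(355,137.5),z), plane(s,(326.5,118),z))
a=t['pixels'][120:240,200:360,::-1];a=cv2.convertScaleAbs(a,alpha=2.5);cv2.imwrite('pics/pre_t2.png',cv2.resize(a,None,fx=5,fy=5))
E
```

```text
[660.64939243  69.35860753 167.        ] [684.1938051 169.743434  167.       ]
[640.28008705  49.52729622 180.        ] [663.04964666 146.60843063 180.        ]
[608.94269415  19.01758652 200.        ] [630.52017214 111.01611774 200.        ]
```

View pics/pre_t2.png

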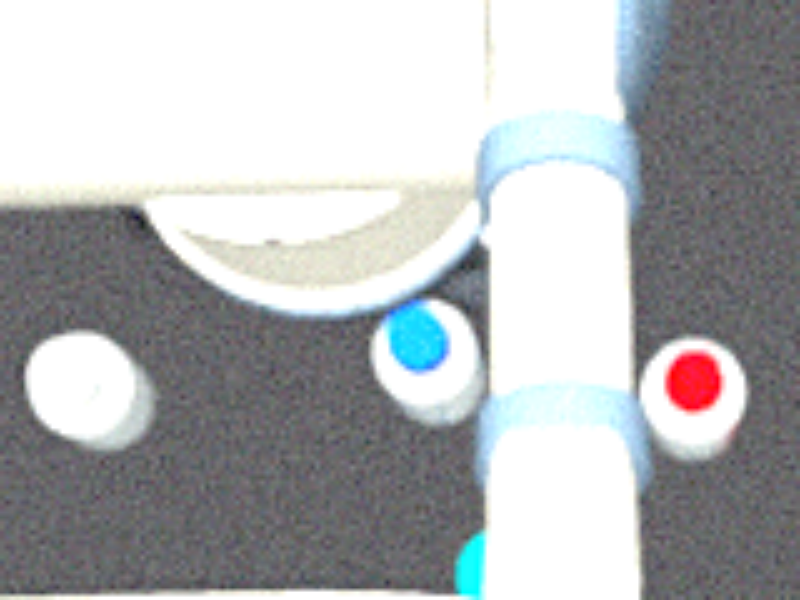

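```bash
python3 - <<'E'
from h import *
s=cam('scene')
a=s['pixels'][80:200,300:400,::-1];a=cv2.convertScaleAbs(a,alpha=4);a=cv2.resize(a,None,fx=5,fy=5)
cv2.imwrite('pics/pre_s3.png',a)
E
```

```text
(no output)
```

View pics/pre_s3.png

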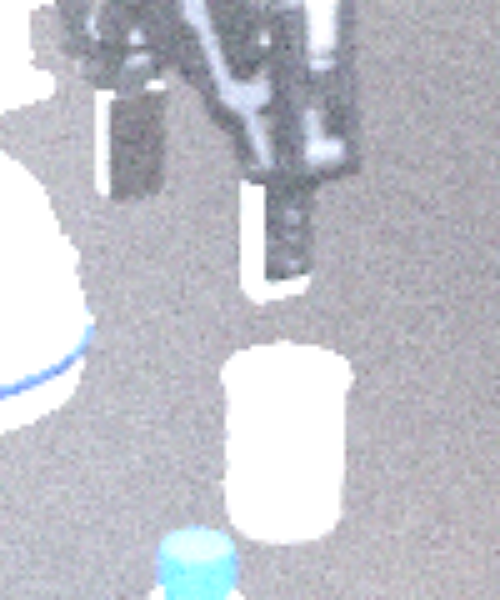

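The fingertips appear at scene (353,139) and (328,119). That is about 30 mm higher than the reported TCP implies, so I'll descend to a height that is safe under either reading and measure again.

Call:
jog_arm(rows=[[[0,0,-1],[0,0,0]],[[0,0,-2],[0,0,0]],[[0,0,-3],[0,0,0]],[[0,0,-4],[0,0,0]],[[0,0,-5],[0,0,0]],[[0,0,-5.5],[0,0,0]],[[0,0,-5.5],[0,0,0]],[[0,0,-5.5],[0,0,0]],[[0,0,-5.5],[0,0,0]],[[0,0,-5.5],[0,0,0]]])

```text
t: 3.98
ee_pos: [610.4, 57.7, 98.8]
eef_rot: [[-0.976, 0.22, 0.001], [0.22, 0.976, 0.0], [-0.001, 0.0, -1.0]]
wrist_force: [0.4, 0.6, 1.0]
width: 1.004
```

```bash
python3 - <<'E'
from h import *
s,t=cam('scene'),cam('top')
print(state()['ee_pos'])
a=s['pixels'][100:220,290:390,::-1];a=cv2.convertScaleAbs(a,alpha=2.5);a=cv2.resize(a,None,fx=5,fy=5)
b=t['pixels'][130:230,230:330,::-1];b=cv2.convertScaleAbs(b,alpha=2.5);b=cv2.resize(b,(300,300))
o=np.zeros((600,800,3),np.uint8);o[:,:500]=a;o[:300,500:]=b
cv2.imwrite('pics/pre_4.png',o)
E
```

```text
[610.27117036  57.67061814  98.76137585]
```

View pics/pre_4.png

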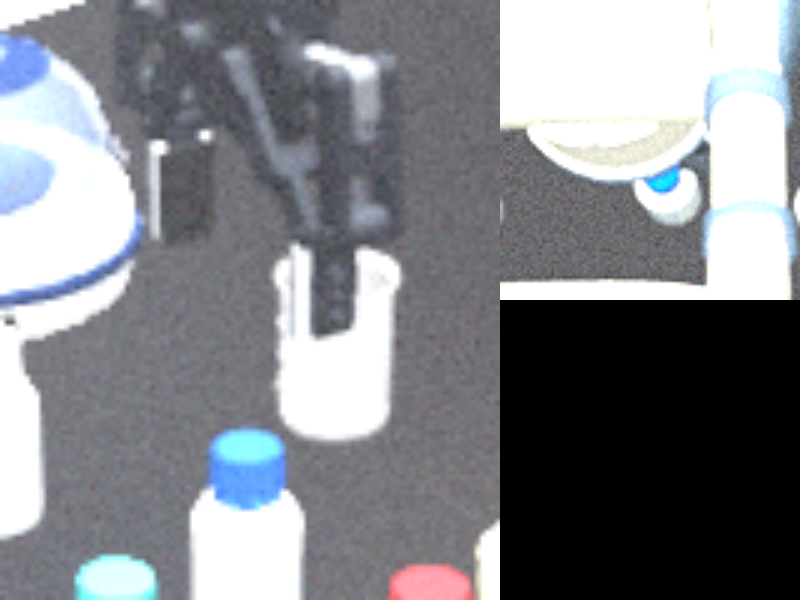

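Call:
jog_arm(rows=[[[0,0,0],[0,0,0]],[[0,0,0],[0,0,0]],[[0,0,0],[0,0,0]],[[0,0,0],[0,0,0]],[[0,0,0],[0,0,0]],[[0,0,0],[0,0,0]],[[0,0,0],[0,0,0]],[[0,0,0],[0,0,0]],[[0,0,0],[0,0,0]],[[0,0,0],[0,0,0]]], grip=0)

```text
t: 4.92
ee_pos: [610.0, 57.7, 98.3]
eef_rot: [[-0.975, 0.22, 0.0], [0.22, 0.975, 0.0], [0.0, 0.0, -1.0]]
wrist_force: [-1.2, -1.5, 0.6]
width: 0.001
```

```bash
python3 - <<'E'
from h import *
s,t=cam('scene'),cam('top')
P=state()['ee_pos'];print(P,state()['width'],proj(s,P),proj(t,P),[proj(s,P+[0,0,z]).round() for z in(10,20,30,40)])
a=s['pixels'][100:220,290:390,::-1];a=cv2.convertScaleAbs(a,alpha=2.5);a=cv2.resize(a,None,fx=5,fy=5)
b=t['pixels'][130:230,230:330,::-1];b=cv2.convertScaleAbs(b,alpha=2.5);b=cv2.resize(b,(300,300))
o=np.zeros((600,800,3),np.uint8);o[:,:500]=a;o[:300,500:]=b
cv2.imwrite('pics/pre_5.png',o)
E
```

```text
[609.97317729  57.68495407  98.26320874] 0.00036032654912224166 [338.68687816 183.35658381] [282.90675779 186.03459504] [array([339., 178.]), array([339., 173.]), array([339., 168.]), array([339., 163.])]
```

View pics/pre_5.png

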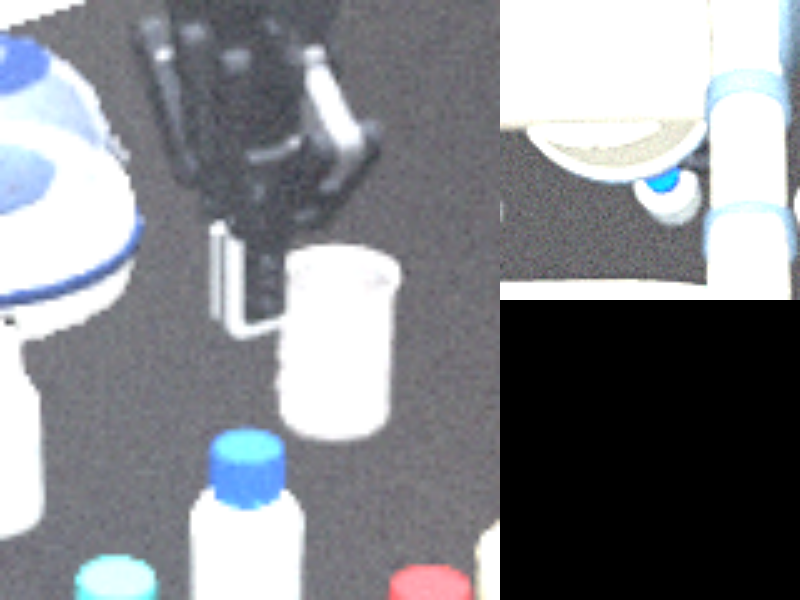

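Call:
jog_arm(rows=[[[0,0,0],[0,0,0]],[[0,0,0],[0,0,0]],[[0,0,0],[0,0,0]],[[0,0,0],[0,0,0]],[[0,0,-0.5],[0,0,0]],[[0,0,-1],[0,0,0]],[[0,0,-1.5],[0,0,0]],[[0,0,-2],[0,0,0]],[[0,0,-2.2],[0,0,0]],[[0,0,-2.2],[0,0,0]]], grip=1)

```text
t: 5.85
ee_pos: [609.5, 57.7, 75.4]
eef_rot: [[-0.975, 0.22, -0.001], [0.22, 0.975, -0.0], [0.001, -0.0, -1.0]]
wrist_force: [0.9, -0.6, -0.4]
width: 0.997
```

```bash
cat > look.py <<'E'
from h import *
import sys
def look(name,sx,sy,tx,ty):
    s,t=cam('scene'),cam('top')
    st=state();print(st['t'],st['ee_pos'],st['width'],st['wrist_force'])
    a=s['pixels'][sy-60:sy+60,sx-50:sx+50,::-1];a=cv2.convertScaleAbs(a,alpha=2);a=cv2.resize(a,(500,600))
    b=t['pixels'][ty-60:ty+60,tx-30:tx+30,::-1];b=cv2.convertScaleAbs(b,alpha=2);b=cv2.resize(b,(300,600))
    cv2.imwrite(f'pics/{name}.png',np.hstack([a,b]));return s,t
E
python3 -c "
from look import *;s,t=look('pre6',340,170,285,185)"
```

```text
5.95 [609.97816939  57.69663254  76.18935512] 0.9982381922174146 [0.23516844 1.02761727 0.10660826]
```

View pics/pre6.png

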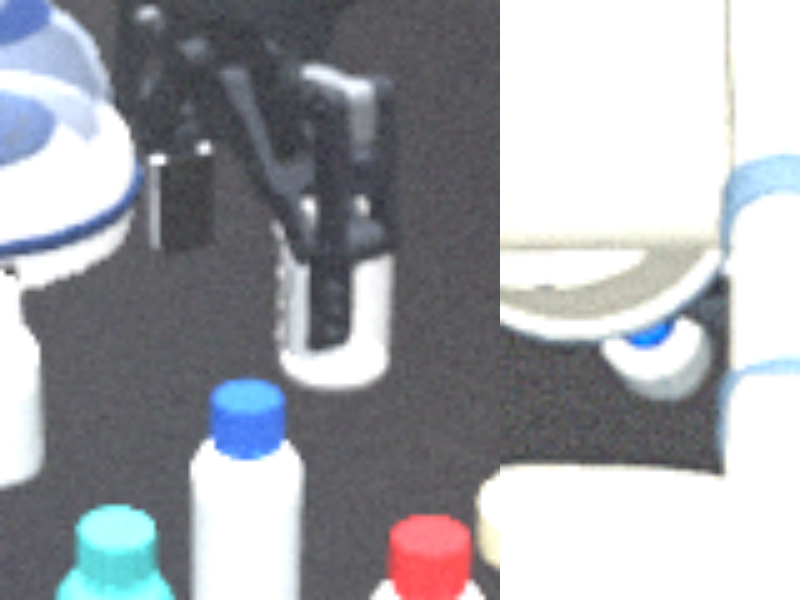

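```bash
python3 - <<'E'
from h import *
s,t=cam('scene'),cam('top')
a=cv2.resize(s['pixels'][20:170,260:420,::-1],None,fx=3,fy=4);a=cv2.resize(s['pixels'][20:170,260:410,::-1],(400,400))
b=cv2.resize(t['pixels'][120:220,220:320,::-1],(400,400))
cv2.imwrite('pics/fl.png',np.hstack([a,b]))
for z in(240,270,300,330,360):print(z,proj(s,[610,57.7,z]).round(),proj(t,[610,57.7,z]).round(), (proj(t,[610,57.7,z])-proj(t,[610,107.7,z])).round(1))
E
```

```text
240 [339. 108.] [276. 170.] [31.3 -0.9]
270 [339.  90.] [274. 166.] [32.7 -1. ]
300 [339.  71.] [272. 161.] [34.3 -1. ]
330 [340.  52.] [269. 156.] [36.  -1.1]
360 [340.  32.] [267. 151.] [37.8 -1.1]
```

View pics/fl.png

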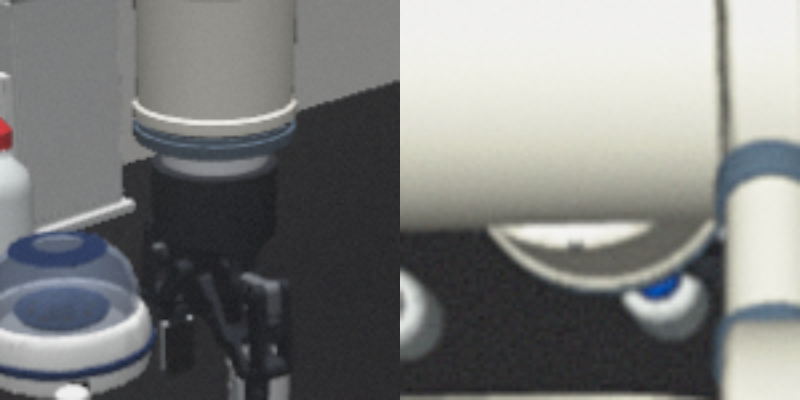

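The wrist ring agrees in both views with xy (610,58): top (270,159) and scene (340,60). The lateral pose is right, and only the tips sit about 30 mm above the reported TCP. An open descent around the bottle is safe, so I go on to TCP z = 46 and look again.

Call:
jog_arm(rows=[[[0,0,-0.4],[0,0,0]],[[0,0,-0.8],[0,0,0]],[[0,0,-1.2],[0,0,0]],[[0,0,-1.6],[0,0,0]],[[0,0,-2.0],[0,0,0]],[[0,0,-2.4],[0,0,0]],[[0,0,-2.8],[0,0,0]],[[0,0,-3],[0,0,0]],[[0,0,-3],[0,0,0]],[[0,0,-3],[0,0,0]]])

```text
t: 6.88
ee_pos: [610.0, 57.7, 46.2]
eef_rot: [[-0.976, 0.22, -0.0], [0.22, 0.976, 0.0], [0.0, -0.0, -1.0]]
wrist_force: [0.3, 0.2, 0.2]
width: 0.998
```

```bash
python3 -c "
from look import *;s,t=look('pre7',340,180,285,185)
for k in (-42.5,42.5):
  for z in (60,75,90): print(k,z,proj(s,np.array([610,57.7,z])+k*np.array([.22,.976,0])).round())"
```

```text
6.9833 [610.15750285  57.6890062   46.4908639 ] 0.9994125006857202 [-0.85453751 -0.23274332 -0.07409453]
-42.5 60 [351. 212.]
-42.5 75 [351. 205.]
-42.5 90 [351. 198.]
42.5 60 [327. 192.]
42.5 75 [327. 185.]
42.5 90 [327. 177.]
```

View pics/pre7.png

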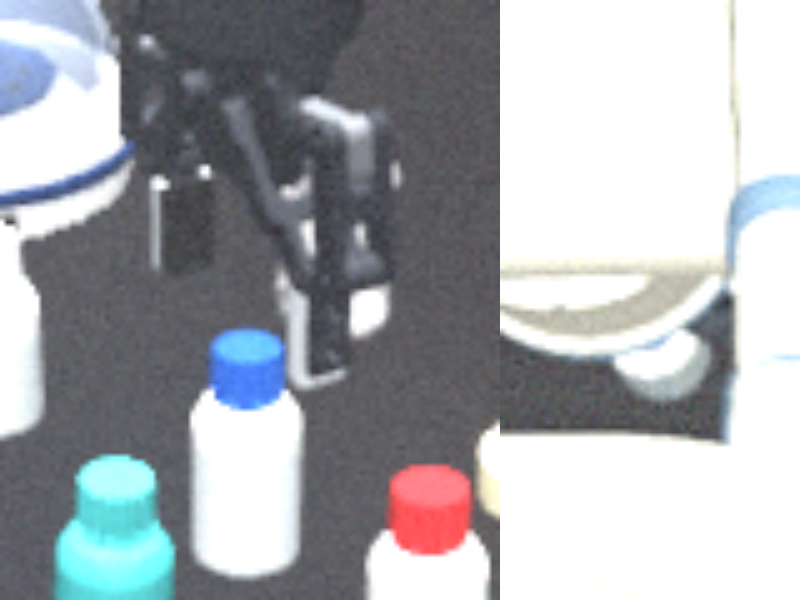

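Call:
jog_arm(rows=[[[0,0,-0.5],[0,0,0]],[[0,0,-1],[0,0,0]],[[0,0,-1],[0,0,0]],[[0,0,-1],[0,0,0]],[[0,0,-1],[0,0,0]],[[0,0,-1],[0,0,0]],[[0,0,-1],[0,0,0]],[[0,0,-1],[0,0,0]],[[0,0,-1],[0,0,0]],[[0,0,-1],[0,0,0]]], grip=0.45)

```text
t: 7.82
ee_pos: [610.0, 57.7, 36.3]
eef_rot: [[-0.976, 0.22, 0.0], [0.22, 0.976, -0.0], [-0.0, 0.0, -1.0]]
wrist_force: [-0.7, -0.2, -1.4]
width: 0.446
```

```bash
python3 -c "
from look import *;s,t=look('pre8',340,180,285,185)"
```

```text
7.9167 [610.00407216  57.7031938   36.3086296 ] 0.4473693793638335 [-0.4176671   0.30375566 -0.22392382]
```

View pics/pre8.png

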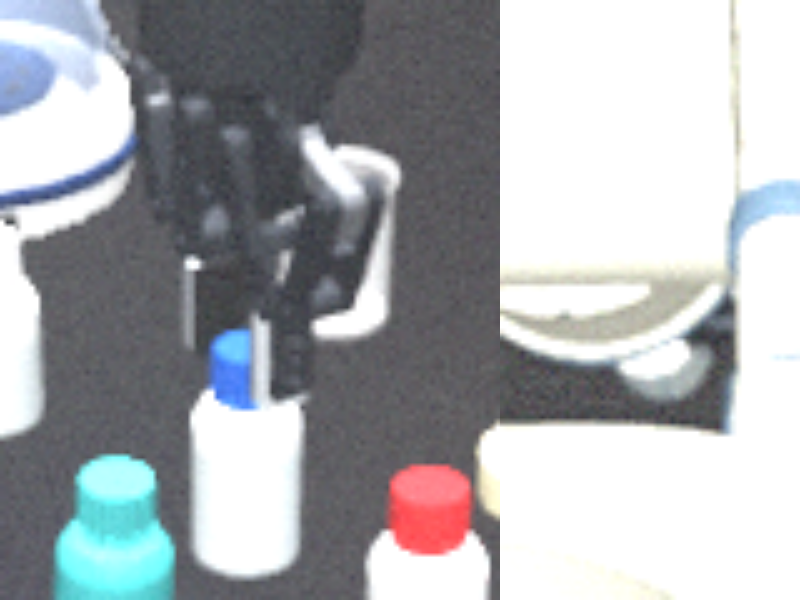

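Call:
jog_arm(rows=[[[0,0,0],[0,0,0]],[[0,0,0],[0,0,0]],[[0,0,0],[0,0,0]],[[0,0,0],[0,0,0]],[[0,0,0],[0,0,0]],[[0,0,0],[0,0,0]],[[0,0,0],[0,0,0]],[[0,0,0],[0,0,0]],[[0,0,0],[0,0,0]],[[0,0,0],[0,0,0]]], grip=0, force=40)

```text
t: 8.75
ee_pos: [610.1, 57.7, 36.5]
eef_rot: [[-0.976, 0.22, 0.0], [0.22, 0.976, 0.0], [-0.0, 0.0, -1.0]]
wrist_force: [-0.7, -0.1, 5.6]
width: 0.287
```

Call:
jog_arm(rows=[[[0,0,0.4],[0,0,0]],[[0,0,1],[0,0,0]],[[0,0,2],[0,0,0]],[[0,0,3],[0,0,0]],[[0,0,4.5],[0,0,0]],[[0,0,6],[0,0,0]],[[0,0,8],[0,0,0]],[[0,0,10],[0,0,0]],[[0,0,12],[0,0,0]],[[0,0,13],[0,0,0]]])

```text
t: 9.58
ee_pos: [611.0, 57.7, 169.7]
eef_rot: [[-0.976, 0.22, 0.004], [0.22, 0.976, -0.0], [-0.004, 0.001, -1.0]]
wrist_force: [0.7, 0.8, -1.3]
width: 0.275
```

```bash
python3 -c "
from look import *;s,t=look('lift',340,140,285,185)"
```

```text
9.6833 [611.11052337  57.71119654 168.58474211] 0.2793219924539848 [-0.228605    0.31579248 -1.94897803]
```

View pics/lift.png

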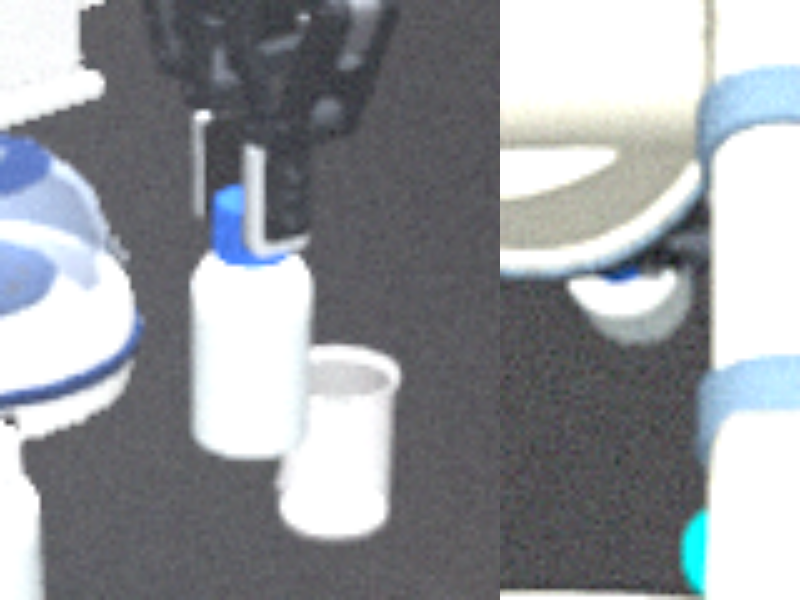

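Call:
jog_arm(rows=[[[-1,-1.5,0],[0,0,0]],[[-2.8,-4.5,0],[0,0,0]],[[-4.8,-7.7,0],[0,0,0]],[[-6.8,-11,0],[0,0,0]],[[-8.8,-14.2,0],[0,0,0]],[[-10.8,-17.4,0],[0,0,0]],[[-12.8,-20.6,0],[0,0,0]],[[-14.6,-23.5,0],[0,0,0]],[[-15.5,-24.9,0],[0,0,0]],[[-15.8,-25.4,0],[0,0,0]]])

```text
t: 10.52
ee_pos: [450.0, -198.1, 165.4]
eef_rot: [[-0.975, 0.222, -0.002], [0.222, 0.975, 0.0], [0.002, 0.0, -1.0]]
wrist_force: [-0.4, 0.1, -0.8]
width: 0.283
```

Call:
jog_arm(rows=[[[0,0,-0.5],[0,0,0]],[[0,0,-1.5],[0,0,0]],[[0,0,-2.5],[0,0,0]],[[0,0,-3.5],[0,0,0]],[[0,0,-4.5],[0,0,0]],[[0,0,-5],[0,0,0]],[[0,0,-5],[0,0,0]],[[0,0,-5],[0,0,0]],[[0,0,-5],[0,0,0]],[[0,0,-5],[0,0,0]]])

```text
t: 11.35
ee_pos: [452.4, -196.3, 116.7]
eef_rot: [[-0.976, 0.22, 0.001], [0.22, 0.976, -0.0], [-0.001, -0.0, -1.0]]
wrist_force: [-1.1, -0.7, -0.7]
width: 0.277
```

```bash
python3 -c "
from look import *;s,t=look('pot1',383,290,405,255)
P=state()['ee_pos']
for z in(-36.4,33.6):
  print(proj(s,P+[0,0,z]),proj(t,P+[0,0,z]))"
```

```text
11.45 [ 452.24671937 -196.39494985  116.6782696 ] 0.27845791678282134 [ 0.37997195 -0.73030639 -1.78504645]
[384.36536733 302.90682582] [416.22592891 264.38284285]
[387.4716419 261.8153573] [424.98548063 264.40867452]
```

View pics/pot1.png

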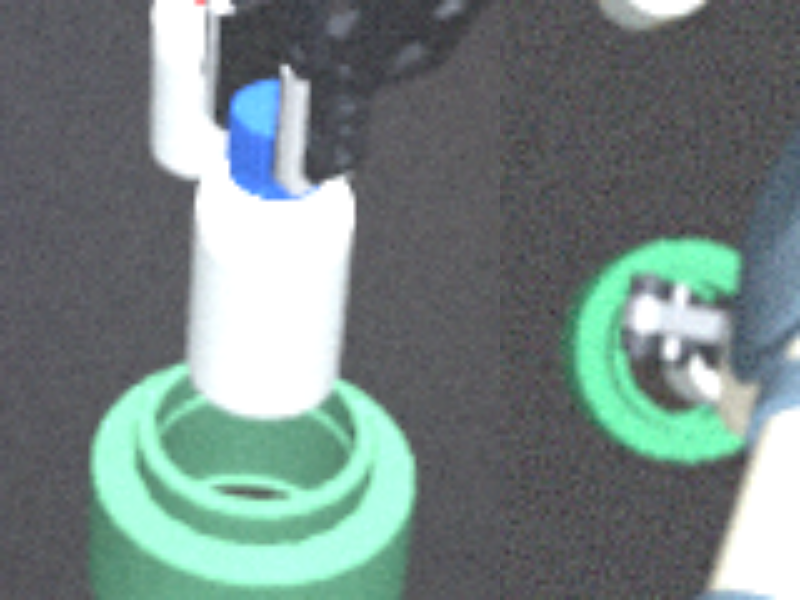

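```bash
python3 -c "
from h import *
s=cam('scene')
P=np.array([452.2,-196.4,0]);d=s['C']*[1,1,0]-P;d/=np.linalg.norm(d)
for n,r,z in(('rim',33,58),('shoulder',45,45),('bottle',20,80)):
  print(n,proj(s,P+d*r+[0,0,z]))
hs=s['pixels'][:,384].astype(int)
print([(i,tuple(hs[i])) for i in range(300,365,2)])"
```

```text
rim [382.10149252 332.37690795]
shoulder [381.06099027 345.97312155]
bottle [383.55211823 313.35257201]
[(300, (np.int64(135), np.int64(141), np.int64(144))), (302, (np.int64(136), np.int64(143), np.int64(144))), (304, (np.int64(136), np.int64(142), np.int64(144))), (306, (np.int64(138), np.int64(142), np.int64(146))), (308, (np.int64(138), np.int64(144), np.int64(146))), (310, (np.int64(138), np.int64(144), np.int64(146))), (312, (np.int64(138), np.int64(144), np.int64(144))), (314, (np.int64(72), np.int64(96), np.int64(86))), (316, (np.int64(55), np.int64(85), np.int64(69))), (318, (np.int64(51), np.int64(85), np.int64(70))), (320, (np.int64(50), np.int64(83), np.int64(68))), (322, (np.int64(48), np.int64(83), np.int64(64))), (324, (np.int64(57), np.int64(91), np.int64(75))), (326, (np.int64(90), np.int64(142), np.int64(116))), (328, (np.int64(40), np.int64(42), np.int64(37))), (330, (np.int64(83), np.int64(134), np.int64(107))), (332, (np.int64(86), np.int64(141), np.int64(115))), (334, (np.int64(57), np.int64(94), np.int64(77))), (336, (np.int64(55), np.int64(88), np.int64(71))), (338, (np.int64(56), np.int64(91), np.int64(72))), (340, (np.int64(89), np.int64(144), np.int64(118))), (342, (np.int64(87), np.int64(144), np.int64(115))), (344, (np.int64(90), np.int64(146), np.int64(116))), (346, (np.int64(82), np.int64(138), np.int64(109))), (348, (np.int64(53), np.int64(90), np.int64(73))), (350, (np.int64(54), np.int64(90), np.int64(72))), (352, (np.int64(57), np.int64(90), np.int64(73))), (354, (np.int64(56), np.int64(90), np.int64(70))), (356, (np.int64(52), np.int64(88), np.int64(71))), (358, (np.int64(58), np.int64(91), np.int64(74))), (360, (np.int64(56), np.int64(91), np.int64(74))), (362, (np.int64(57), np.int64(89), np.int64(74))), (364, (np.int64(56), np.int64(91), np.int64(74)))]
```

Bottle base at row 313, rim at 333 and shoulder at 346.5 are all within 1 px of prediction, so the bottle is centred over the bore. Lowering it now.

Call:
jog_arm(rows=[[[0,0,-0.6],[0,0,0]],[[0,0,-1.4],[0,0,0]],[[0,0,-2.2],[0,0,0]],[[0,0,-3.0],[0,0,0]],[[0,0,-3.8],[0,0,0]],[[0,0,-4.6],[0,0,0]],[[0,0,-5.4],[0,0,0]],[[0,0,-6],[0,0,0]],[[0,0,-6.4],[0,0,0]],[[0,0,-6.4],[0,0,0]]])

```text
t: 12.33
ee_pos: [451.6, -196.1, 51.4]
eef_rot: [[-0.976, 0.22, -0.001], [0.22, 0.976, 0.001], [0.001, 0.0, -1.0]]
wrist_force: [-0.5, -0.2, -0.9]
width: 0.279
```

Call:
jog_arm(rows=[[[0,0,-0.1],[0,0,0]],[[0,0,-0.2],[0,0,0]],[[0,0,-0.3],[0,0,0]],[[0,0,-0.4],[0,0,0]],[[0,0,-0.5],[0,0,0]],[[0,0,-0.6],[0,0,0]],[[0,0,-0.7],[0,0,0]],[[0,0,-0.7],[0,0,0]],[[0,0,-0.7],[0,0,0]],[[0,0,-0.7],[0,0,0]]])

```text
t: 13.17
ee_pos: [452.0, -196.3, 45.3]
eef_rot: [[-0.976, 0.22, 0.0], [0.22, 0.976, -0.0], [-0.0, -0.0, -1.0]]
wrist_force: [0.1, -0.4, -0.4]
width: 0.284
```

```bash
python3 -c "
from look import *;s,t=look('pot2',383,310,405,255)"
```

```text
13.2667 [ 451.99869255 -196.3182676    45.31882054] 0.2805942184603021 [ 0.7406488   0.56045401 -1.31366414]
```

View pics/pot2.png

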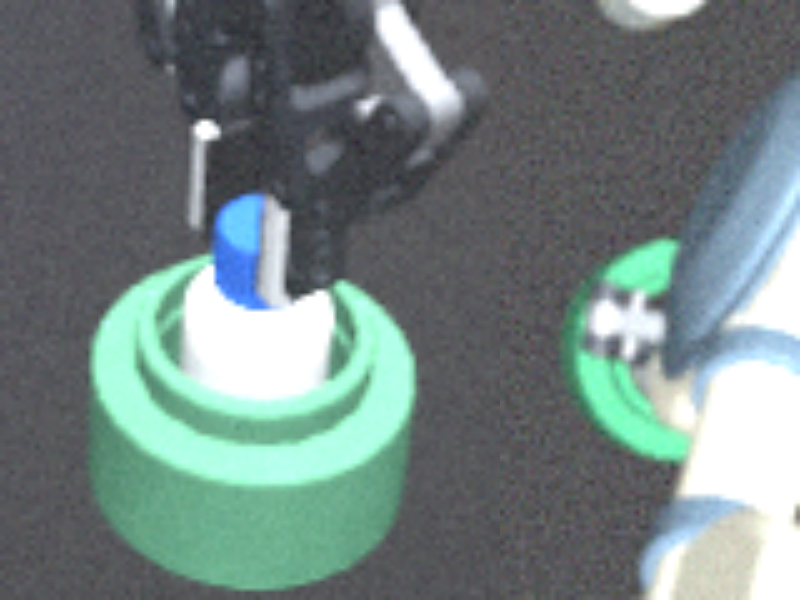

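Bottle is inside the bore, cap at scene (382,275). No floor contact yet, so I ease it down a bit further.

Call:
jog_arm(rows=[[[0,0,-0.05],[0,0,0]],[[0,0,-0.1],[0,0,0]],[[0,0,-0.15],[0,0,0]],[[0,0,-0.15],[0,0,0]],[[0,0,-0.15],[0,0,0]],[[0,0,-0.15],[0,0,0]],[[0,0,-0.15],[0,0,0]],[[0,0,-0.15],[0,0,0]],[[0,0,-0.15],[0,0,0]],[[0,0,-0.15],[0,0,0]]])

```text
t: 14.1
ee_pos: [452.4, -196.4, 44.4]
eef_rot: [[-0.975, 0.22, 0.001], [0.22, 0.975, -0.0], [-0.001, -0.0, -1.0]]
wrist_force: [-0.8, 1.9, 12.4]
width: 0.282
```

Floor contact (12 N). Releasing.

Call:
jog_arm(rows=[[[0,0,0],[0,0,0]],[[0,0,0],[0,0,0]],[[0,0,0],[0,0,0]],[[0,0,0],[0,0,0]],[[0,0,0],[0,0,0]],[[0,0,0],[0,0,0]],[[0,0,1],[0,0,0]],[[0,0,3],[0,0,0]],[[0,0,6],[0,0,0]],[[0,0,9],[0,0,0]]], grip=1)

```text
t: 14.93
ee_pos: [451.3, -195.9, 134.4]
eef_rot: [[-0.976, 0.22, -0.002], [0.22, 0.976, 0.001], [0.002, 0.001, -1.0]]
wrist_force: [1.0, 0.2, 0.2]
width: 1.0
```

```bash
python3 -c "
from look import *;s,t=look('pot3',383,300,405,255)
ms,ss,cs=mask(s,(100,100,175),(128,255,255),(350,240,420,330))
q=max(cv2.findContours(ms,cv2.RETR_EXTERNAL,cv2.CHAIN_APPROX_NONE)[0],key=len)
e=cv2.fitEllipse(cv2.convexHull(q))[0];print(ss,e,plane(s,e,95),proj(s,[452,-196.3,95]))
print(state()['q'])"
```

```text
15.0333 [ 453.99385392 -197.44222941  137.58746588] 1.0038411743026354 [ 0.26598056  0.08149468 -0.53013688]
[377 289  18  11 158] (385.405517578125, 294.33349609375) [ 453.13367495 -196.32957598   95.        ] [384.81206267 294.7112795 ]
[-3.04187094e+01  2.17719349e+01  9.94220169e+01  1.52685007e-05
  5.84453987e+01 -1.07713684e+02]
```

View pics/pot3.png

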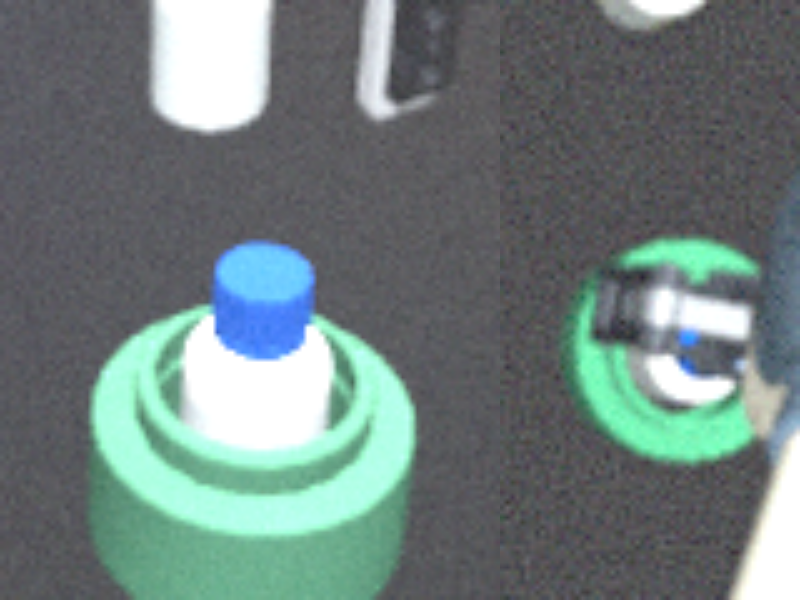

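Bottle stands centred: cap top in the scene view gives (453,-196) at z 95. Next is the lid.

Call:
jog_arm(rows=[[[0,1.5,1],[0,0,0]],[[0,5,1],[0,0,0]],[[0,9,1],[0,0,0]],[[0,13,1],[0,0,0]],[[0,17,1],[0,0,0]],[[0,21,1],[0,0,0]],[[0,25,1],[0,0,0]],[[0,29,1],[0,0,0]],[[0,32,1],[0,0,0]],[[0,33.4,1],[0,0,0]]])

```text
t: 15.87
ee_pos: [451.3, 141.0, 143.3]
eef_rot: [[-0.976, 0.218, -0.0], [0.218, 0.976, 0.0], [0.001, 0.0, -1.0]]
wrist_force: [-0.5, -0.8, 1.1]
width: 0.997
```

Call:
jog_arm(rows=[[[0,0,-1],[0,0,0]],[[0,0,-2],[0,0,0]],[[0,0,-3],[0,0,0]],[[0,0,-4],[0,0,0]],[[0,0,-5],[0,0,0]],[[0,0,-6],[0,0,0]],[[0,0,-7],[0,0,0]],[[0,0,-8],[0,0,0]],[[0,0,-8.4],[0,0,0]],[[0,0,-8.4],[0,0,0]]])

```text
t: 16.7
ee_pos: [451.2, 137.5, 58.8]
eef_rot: [[-0.976, 0.22, -0.002], [0.22, 0.976, -0.0], [0.002, -0.001, -1.0]]
wrist_force: [1.2, -0.3, 0.1]
width: 1.001
```

```bash
python3 -c "
from look import *;s,t=look('lid1',243,205,245,265)
P=state()['ee_pos'];print(proj(s,[P[0],P[1],75]))"
```

```text
16.8 [451.92090023 137.67954184  59.83509106] 1.0005894795619996 [-0.08427087 -0.73734758  0.45864296]
[241.15437053 209.49010457]
```

View pics/lid1.png

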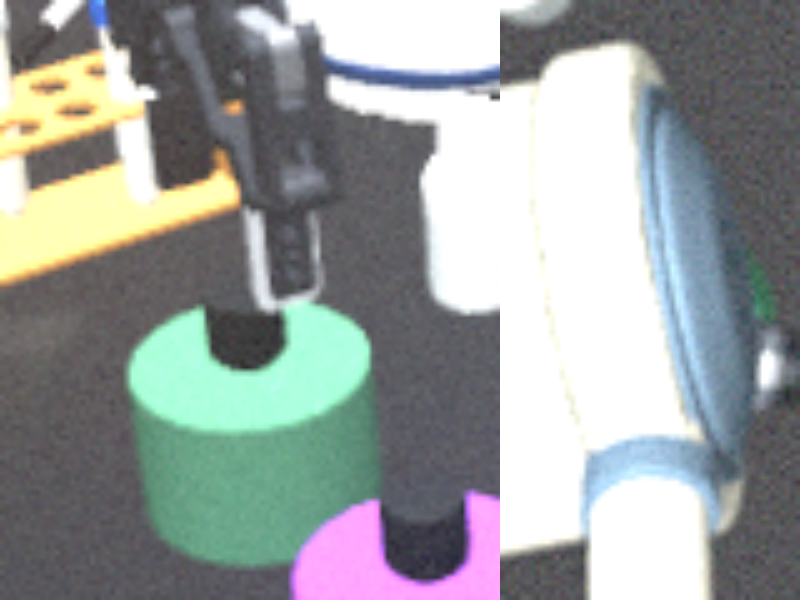

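Call:
jog_arm(rows=[[[0,0,-0.6],[0,0,0]],[[0,0,-1.2],[0,0,0]],[[0,0,-1.8],[0,0,0]],[[0,0,-2.4],[0,0,0]],[[0,0,-2.7],[0,0,0]],[[0,0,-2.7],[0,0,0]],[[0,0,-2.7],[0,0,0]],[[0,0,-2.7],[0,0,0]],[[0,0,-2.7],[0,0,0]],[[0,0,-2.7],[0,0,0]]], grip=0.47)

```text
t: 17.63
ee_pos: [452.2, 137.7, 33.0]
eef_rot: [[-0.976, 0.22, 0.0], [0.22, 0.976, 0.0], [-0.0, 0.0, -1.0]]
wrist_force: [0.4, -0.6, 0.5]
width: 0.472
```

```bash
python3 -c "
from look import *;s,t=look('lid2',243,205,245,265)"
```

```text
17.7333 [452.11708562 137.70990656  32.95278943] 0.46626028933570596 [-0.84236494 -0.07765403 -0.10855674]
```

View pics/lid2.png

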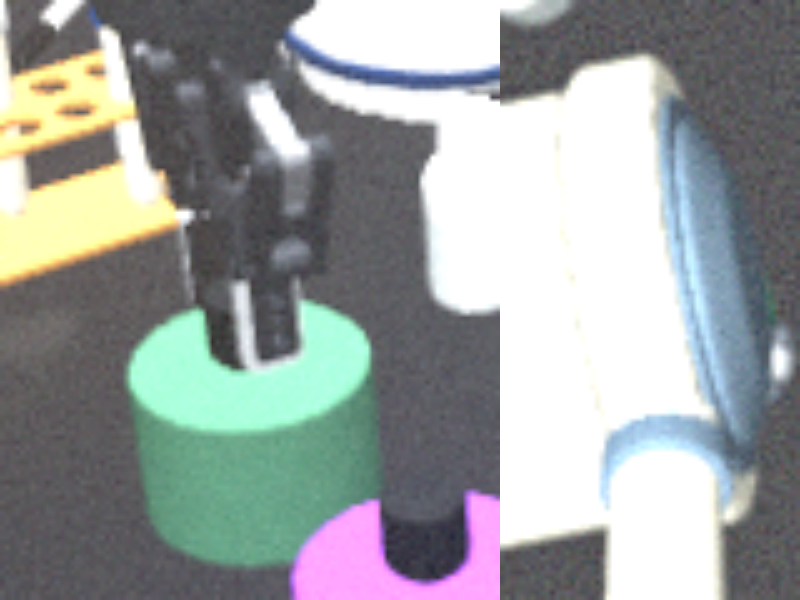

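Call:
jog_arm(rows=[[[0,0,0.2],[0,0,0]],[[0,0,0.2],[0,0,0]],[[0,0,0.2],[0,0,0]],[[0,0,0.2],[0,0,0]],[[0,0,0.2],[0,0,0]],[[0,0,0.2],[0,0,0]],[[0,0,0.2],[0,0,0]],[[0,0,0.2],[0,0,0]],[[0,0,0.2],[0,0,0]],[[0,0,0.2],[0,0,0]]], grip=0, force=50)

```text
t: 18.57
ee_pos: [452.2, 137.8, 35.0]
eef_rot: [[-0.976, 0.22, 0.001], [0.22, 0.976, 0.0], [-0.0, 0.0, -1.0]]
wrist_force: [-1.0, 1.5, 6.8]
width: 0.3
```

Call:
jog_arm(rows=[[[0,0,0.4],[0,0,0]],[[0,0,1],[0,0,0]],[[0,0,2],[0,0,0]],[[0,0,3],[0,0,0]],[[0,0,4.5],[0,0,0]],[[0,0,6],[0,0,0]],[[0,0,8],[0,0,0]],[[0,0,10],[0,0,0]],[[0,0,12],[0,0,0]],[[0,0,13],[0,0,0]]])

```text
t: 19.4
ee_pos: [452.6, 137.8, 167.3]
eef_rot: [[-0.976, 0.22, 0.002], [0.22, 0.976, 0.0], [-0.002, 0.001, -1.0]]
wrist_force: [-0.1, 0.7, -0.8]
width: 0.306
```

```bash
python3 -c "
from look import *;s,t=look('lid3',243,160,245,265)"
```

```text
19.5 [452.89163866 137.83640216 166.66398083] 0.3000230973771016 [-0.02446392  0.39221116 -2.17857445]
```

View pics/lid3.png

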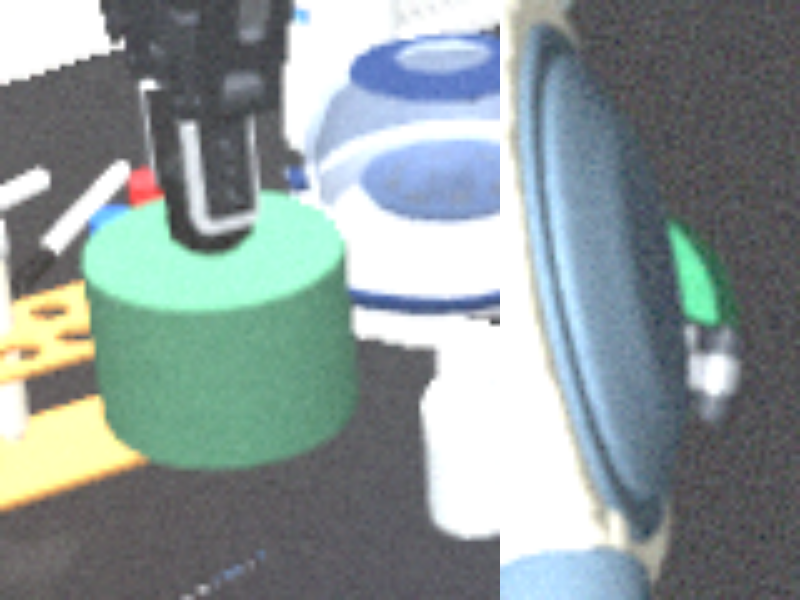

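Call:
jog_arm(rows=[[[0,-1,0.5],[0,0,0]],[[0,-3.5,1],[0,0,0]],[[0,-7.2,1],[0,0,0]],[[0,-11,1],[0,0,0]],[[0,-14.8,1],[0,0,0]],[[0,-18.6,1],[0,0,0]],[[0,-22.4,1],[0,0,0]],[[0,-26.2,1],[0,0,0]],[[0,-29.5,1],[0,0,0]],[[0,-32,1],[0,0,0]]])

```text
t: 20.33
ee_pos: [450.8, -185.3, 174.1]
eef_rot: [[-0.975, 0.221, -0.001], [0.221, 0.975, 0.0], [0.001, -0.0, -1.0]]
wrist_force: [0.7, 0.8, -1.5]
width: 0.3
```

Call:
jog_arm(rows=[[[0,-1,0],[0,0,0]],[[0,-1.4,0],[0,0,0]],[[0,-1.4,-0.5],[0,0,0]],[[0,-1.4,-1],[0,0,0]],[[0,-1.4,-1.5],[0,0,0]],[[0,-1.4,-2],[0,0,0]],[[0,-1.4,-2.5],[0,0,0]],[[0,-1.4,-2.5],[0,0,0]],[[0,-1.4,-2.5],[0,0,0]],[[0,-1.4,-2.5],[0,0,0]]])

```text
t: 21.17
ee_pos: [452.1, -196.2, 149.9]
eef_rot: [[-0.976, 0.22, 0.0], [0.22, 0.976, -0.0], [-0.0, -0.0, -1.0]]
wrist_force: [-0.7, 0.6, -2.0]
width: 0.307
```

```bash
python3 -c "
from look import *;s,t=look('lid4',383,290,405,255)
P=state()['ee_pos'];b=P*[1,1,0]+[0,0,P[2]-35]
d=s['C']*[1,1,0]-b*[1,1,0];d/=np.linalg.norm(d)
r=np.array([d[1],-d[0],0])
print('lid bottom near',proj(s,b+43*d),'L/R',proj(s,b+43*r),proj(s,b-43*r),'top near',proj(s,b+43*d+[0,0,60]))"
```

```text
21.2667 [ 452.15268222 -196.35148042  150.01645849] 0.29769799215735343 [ 0.43455077  0.35189272 -2.01325923]
lid bottom near [384.09952613 305.48618319] L/R [352.95764001 280.32467642] [419.12792103 285.98194479] top near [386.96115221 267.61462532]
```

View pics/lid4.png

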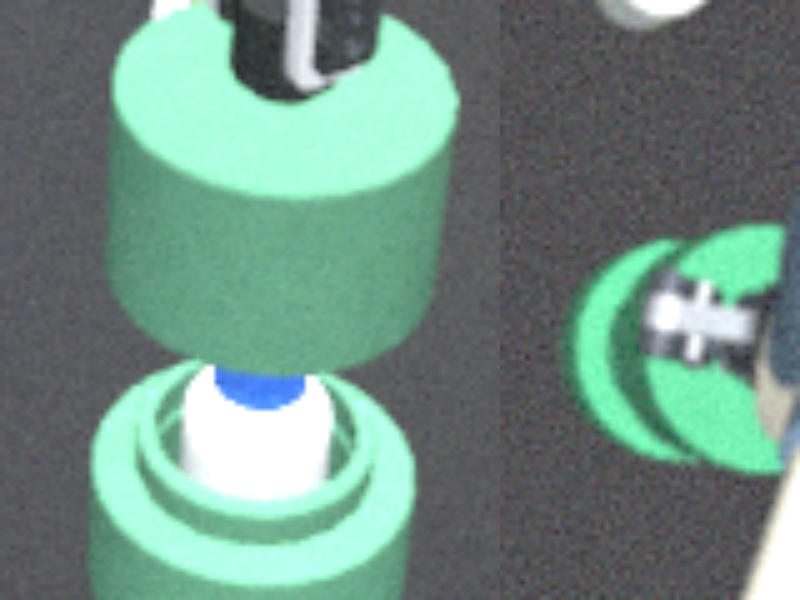

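Lid edges match the prediction (near bottom row 305, left/right 354/420), so it is level and centred over the pot. Lowering it now.

Call:
jog_arm(rows=[[[0,0,-0.6],[0,0,0]],[[0,0,-1.4],[0,0,0]],[[0,0,-2.2],[0,0,0]],[[0,0,-3.0],[0,0,0]],[[0,0,-3.8],[0,0,0]],[[0,0,-4.6],[0,0,0]],[[0,0,-5.4],[0,0,0]],[[0,0,-6],[0,0,0]],[[0,0,-6.2],[0,0,0]],[[0,0,-6.2],[0,0,0]]])

```text
t: 22.1
ee_pos: [451.8, -196.2, 87.2]
eef_rot: [[-0.976, 0.22, -0.001], [0.22, 0.976, 0.0], [0.001, 0.0, -1.0]]
wrist_force: [-0.3, 0.3, -1.6]
width: 0.307
```

Call:
jog_arm(rows=[[[0,0,-0.1],[0,0,0]],[[0,0,-0.2],[0,0,0]],[[0,0,-0.3],[0,0,0]],[[0,0,-0.4],[0,0,0]],[[0,0,-0.5],[0,0,0]],[[0,0,-0.6],[0,0,0]],[[0,0,-0.7],[0,0,0]],[[0,0,-0.75],[0,0,0]],[[0,0,-0.75],[0,0,0]],[[0,0,-0.75],[0,0,0]]])

```text
t: 22.93
ee_pos: [452.0, -196.3, 80.3]
eef_rot: [[-0.976, 0.22, -0.0], [0.22, 0.976, 0.0], [0.0, 0.0, -1.0]]
wrist_force: [-0.8, -0.7, -1.5]
width: 0.301
```

```bash
python3 -c "
from look import *;s,t=look('lid5',383,300,405,255)"
```

```text
23.0333 [ 451.98845039 -196.31231507   80.28789575] 0.3000455329058476 [-0.18358638  0.33689021 -0.64822579]
```

View pics/lid5.png

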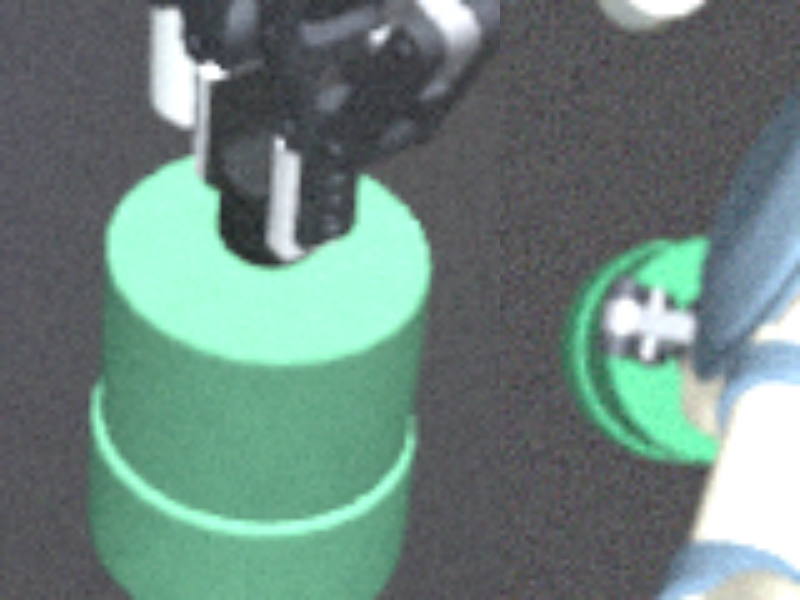

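Call:
jog_arm(rows=[[[0,0,-0.05],[0,0,0]],[[0,0,-0.1],[0,0,0]],[[0,0,-0.1],[0,0,0]],[[0,0,-0.1],[0,0,0]],[[0,0,-0.1],[0,0,0]],[[0,0,-0.1],[0,0,0]],[[0,0,-0.1],[0,0,0]],[[0,0,-0.1],[0,0,0]],[[0,0,-0.1],[0,0,0]],[[0,0,-0.1],[0,0,0]]])

```text
t: 23.87
ee_pos: [452.2, -196.2, 79.7]
eef_rot: [[-0.976, 0.22, 0.001], [0.22, 0.976, -0.0], [-0.001, 0.0, -1.0]]
wrist_force: [-0.6, 2.7, 7.7]
width: 0.299
```

Contact (about 9 N), so the lid is seated. Opening slowly, then rising.

Call:
jog_arm(rows=[[[0,0,0],[0,0,0]],[[0,0,0],[0,0,0]],[[0,0,0],[0,0,0]],[[0,0,0],[0,0,0]],[[0,0,0],[0,0,0]],[[0,0,0],[0,0,0]],[[0,0,1],[0,0,0]],[[0,0,3],[0,0,0]],[[0,0,6],[0,0,0]],[[0,0,9],[0,0,0]]], grip=1)

```text
t: 24.7
ee_pos: [451.3, -196.0, 169.9]
eef_rot: [[-0.975, 0.22, -0.002], [0.22, 0.975, 0.001], [0.002, 0.001, -1.0]]
wrist_force: [0.7, -0.6, 0.2]
width: 0.999
```

Call:
jog_arm(rows=[[[0,2,1],[0,0,0]],[[0,5,2],[0,0,0]],[[0,8,2],[0,0,0]],[[0,11,2],[0,0,0]],[[0,14,2],[0,0,0]],[[0,17,2],[0,0,0]],[[0,20,2],[0,0,0]],[[0,22,2],[0,0,0]],[[0,23,2],[0,0,0]],[[0,23,2],[0,0,0]]])

```text
t: 25.53
ee_pos: [451.9, 35.1, 189.3]
eef_rot: [[-0.976, 0.218, -0.0], [0.218, 0.976, 0.0], [0.0, 0.0, -1.0]]
wrist_force: [1.3, -0.9, 0.2]
width: 1.001
```

```bash
python3 -c "
from look import *;s,t=look('end',383,300,405,255)
for c,b,n in((s,(345,240,425,325),'s'),(t,(380,235,440,295),'t')):
  m,a,ce=mask(c,(60,50,115),(95,255,255),b)
  q=max(cv2.findContours(m,cv2.RETR_EXTERNAL,cv2.CHAIN_APPROX_NONE)[0],key=len)
  e=cv2.fitEllipse(cv2.convexHull(q));print(n,a,e[0],plane(c,e[0],105))
  if n=='s':p=e[0]
  else:print(tri(s,p,t,e[0]))"
```

```text
25.6333 [452.07887385  33.2767344  189.290946  ] 1.0027651346644386 [-0.71406334  0.43006187  0.13221172]
s [ 355  271   63   42 1645] (386.01177978515625, 290.87054443359375) [ 449.96078771 -199.50052518  105.        ]
t [ 397  243   43   44 1202] (418.1930236816406, 264.4775390625) [ 452.1413969  -194.56675275  105.        ]
(array([ 452.74557726, -196.10505089,  101.03718491]), np.float64(1.76770084034903))
```

View pics/end.png

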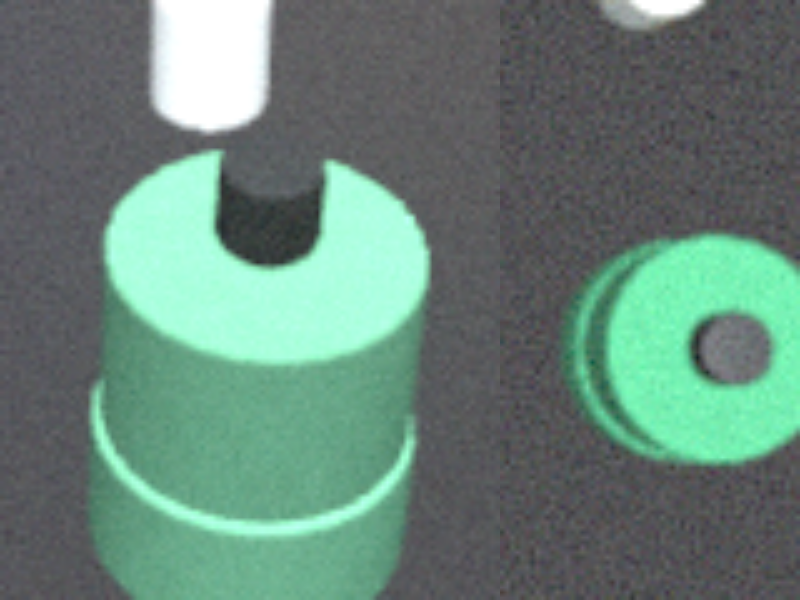

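The lid sits level with an even shoulder ring. Its top triangulates to (452.7,-196.1,101), with the same −4 mm bias seen on the other two measured faces of the green parts, so it is at 105 as it should be.

```bash
python3 -c "
from station import *
print(finish_job())"
```

```text
the job is handed in; nothing more can be done
None
```

The blue-capped bottle stands on the floor of the green pot, and the green lid is seated over it on the pot's shoulder. The gripper is open and clear of everything. I handed the job in at about 25.6 s, and no verdict is reported.

**How it went:** I gripped the bottle by its cap, lowered it to the pot's floor (12 N contact) and let go. I then lifted the lid by its knob, lowered it onto the shoulder (about 9 N contact) and let go.

**Last checks:**
- **Bottle:** before the lid went on, the cap top measured about 1 mm from the pot's axis and the bottle stood upright in the bore.
- **Lid:** its top measured (452.7, -196.1, 101) mm against a pot axis of about (452, -196). An even ring of shoulder shows around the part of the lid in view.

**What disagreed:**
- **Fingertip height:** the fingertips appeared about 33 mm higher in the pictures than the reported TCP height. I set the grasp heights by the pictures.
- **Measured heights:** the two-view heights of the green parts came out about 4 mm low each time. The lid's top face read 101 mm instead of 105 for the same reason, and I took it as seated.

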